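# Open the solvent tin's push-and-turn cap

## Task

Open the solvent tin: its black child-resistant cap only comes free when it is pressed fully down against its spring and kept down while it is turned about a quarter turn anticlockwise (seen from above). Then lift the cap off and set it down gently, grip bar up, flat in the shallow steel tray, and let go. Press firmly but do not force anything (the cap must never load the tin's neck with more than 25 N beyond what its spring takes), and leave the cup, the canister and the tape roll where they are.

Things in the scene. Friction and masses are not known exactly. Their poses are not given: they have to be found in the camera images.
- can: The dark grey solvent tin (75 mm across) in its wooden holder (130 x 130 x 34 mm): one fixed piece, screwed to the bench. Origin: centre of the holder's underside, on the bench; z up. The tin's top is 109 mm above the origin; a steel neck of radius 15 mm rises on its axis.
- neck_rim (a point): Highest place of the centre of the neck's rim, 156 mm above the tin's origin, hidden under the cap; the real rim is 0 to 12 mm lower, differing from tin to tin. A white spring disc in the neck's mouth pushes the cap up (it rises 20 mm when the cap is off).
- hooks (a point): Point on the neck's axis 140 mm above the tin's origin, at the underside of two steel hooks (toward +x and -x of the tin's frame, out to 22 mm radius) that hold the cap's lugs. Each has a locking tooth, 3 to 15 mm deep. Turned when not pressed deep enough, or pulled while locked, the lugs jam on the steel.
- cap: Loose black cap, 58 mm across, 59 mm high, about 0.06 kg. Origin: centre of its lower rim; z up; x along its grip bar. Skirt 25 mm in inner radius, with a lug inside at +x and -x; 3 mm of sideways play on the neck. Locked: x parallel to the tin's x (6 degrees of play), origin 128 mm above the tin's. To lift off: straight up, 24 mm clears the hooks, 55 mm clears everything.
- cap_plate (a point): Centre of the cap's flat top plate, 37 mm above its origin; fingertips holding the bar can press on it. The spring gives at 7 to 9 N, +0.4 N per mm. Lugs clear the teeth at 3 to 15 mm down (tin by tin, unseen); 1.2 mm deeper the rim stops it hard, at 9 to 16 N: feel for it. 18 to 24 N keeps it down. Then turn anticlockwise (+ about z): under the teeth to 55 degrees, free from 60 to 130.
- cap_grip (a point): Point at mid-height of the grip bar on the cap, 49 mm above the cap's origin, same axes. The bar is 50 mm long (x), 14 mm thick (y) and 22 mm high, from 37 to 59 mm above the cap's origin.
- tray: Shallow square steel tray, 150 x 150 mm, walls 4 mm thick and 22 mm high, open at the top, fixed to the bench. Origin: centre of its underside, on the bench; its inner floor is 4 mm above.
- cup_mix: Bystander: white plaster mixing cup, 70 mm across, 71 mm high, loose; origin at the centre of its foot.
- canister: Bystander: small pale canister with a black cap, 66 x 77 mm, 127 mm high, loose; origin at the centre of its foot.
- tape_roll: Bystander: roll of brown tape lying flat, 84 mm across, 24 mm high, loose; origin at the centre of its underside.
There are look-alikes about, which are no part of the job. There is more than one size of the cap; the job needs the larger.

How it is judged:
By the outcome, as a careful person would: the job done as asked, in the order asked, and still so for the second after the job is handed in, with the robot touching nothing.
It also fails if it takes over 56 s, if anything falls off the work surface, if the arm or the gripper's body presses on something with over 40 N, if the wrist force passes 120 N, or if a joint passes its speed limit or range.

## Robot

A 6-joint arm with a two-finger parallel gripper is mounted at the origin on a cart in front of the work surface, level with it; the furniture and walls round the work are solid. World frame = base frame: x ahead of the robot, y to its left, z up, the work surface at z = 0. Lengths are in m, angles in rad, forces in N, time in s.
With the tool pointing down it reaches from about 0.35 to 0.875 m from the base axis. Payload 15.5 kg.
Tool frame: the origin (TCP) lies midway between the tips of the shut fingers; the grasp point (between the pads) lies 19 mm behind it (bot.pinch_z is the distance from the TCP to the grasp point, in m); x points along the fingers, y is the direction in which the jaws open and shut, and the axes are right-handed (so a half turn about x gives the same grasp; the last joint's range is limited). The gripper opens to 85 mm and grips with 20 to 120 N. Pads are 22 mm wide; open, the fingers measure 114 mm over their backs; the gripper's body (76 mm by 85 mm) begins 54 mm behind the grasp point. The pads swing forward as they close: fully open they stand 13 mm farther back than shut.
Start: joints at [1.218, 0.494, 1.345, -0, 1.302, -0.096], TCP at [0.159, 0.604, 0.231] pointing down, gripper open.
Joint ranges: [-2.91, 2.91], [-0.82, 2.16], [0.22, 2.67], [-1.22, 4.37], [0.12, 2.79], [-3.08, 3.08]. Speed limits (rad/s): [1.89, 1.89, 2.57, 3.01, 3.01, 3.01].

## Interface

Orientations are given as a unit quaternion [w, x, y, z].
In Python, from cell import bot gives the robot as it stands. The module is installed in compiled form; this text tells all that it offers.
- The arm moves only by the tool step_arm, never from a script. Its argument "commands" is a list that holds one entry, the list of rows, each a list of 7 numbers: the finger opening in m, from 0 to 0.0854, then the shift along the tool's x, y, z in m, then the turn, a rotation vector about the tool's x, y, z in rad. In form: [[[jaw, dx, dy, dz, ax, ay, az], ...]]. A call has 1 to 20 rows; each row is the pose to reach, as a shift and turn from the pose commanded when the call began, along the tool's axes at that moment; what a row does not reach only later rows make up. A row lasts 1/8 s, in which the tool goes at most 62.5 mm and 10.7 degrees, less where a joint would pass 70% of its speed; a pose out of reach is approached as far as the arm can. A call with a gripper value outside its range is refused whole. The fingers move at their own pace and stop on an object; the grip force is fixed at half the most. Time passes only in rows, so rows that repeat a pose let the fingers close. It gives the time, the measured TCP pose, the force and the opening at its end, in the units of the state.
- bot.get_state(): the state, without advancing time (a new reading comes with each control period).
- bot.grab_frame(name): name is "scene" or "side" or "wrist"; returns a dict with "color" (480x640x3 uint8, blue, green, red), "camera_matrix" (3x3 intrinsics, pixels), "rvec" (rotation vector, rad) and "tvec" (3), from world to camera coordinates, as OpenCV has them. Camera axes: x right, y down, z forward; pixel columns grow to the right and rows downward; lengths in m; the calibration is good to about 2 mm. A picture is of the moment at which its call begins. There is no depth.
- bot.finish_job(): hands the job in, once; it reports no verdict.
The state is a dict: "time_s": time; "joint_pos": joint angles; "joint_vel": joint speeds; "joint_efforts": joint torques, N m; "tcp_pos": TCP position; "orientation": TCP orientation; "ft_force": force on the tool from outside, world axes, zero at the start; "wrist_torque": the same for the moment, N m; "grip_width": opening from 0.0 (shut) to 1.0 (fully open).
Only numpy, scipy, OpenCV 4.12 (cv2) and the standard library are available. Lean on these libraries where they do the work, as an engineer would, in place of code of your own. Each camera call takes 0.05 s, during which the arm holds its last target. There are 200 camera calls.

## Working session

There is one attempt and no reset: what is moved stays moved. The work goes in short steps, Python scripts to look and compute and a tool call to move; the robot and the scene stay as the last step left them, time stands still between calls to the robot, and variables do not carry over. Pictures are saved under pics/ and viewed, about 8 in all and at most 12, crops included, and the job is handed in when it is done.

Besides the shell and the picture viewer there is one more tool, called after ">>>" as name([rows], argument=value, ...), one row to a line, values as JSON. step_arm: Moves the arm, as the interface text tells. Its arguments: {"type":"object","properties":{"commands":{"type":"array"}},"required":["commands"]}

```bash
mkdir -p pics
cat > h.py <<'E'
import cv2, numpy as np
from cell import bot
def snap(name,fn):
    f=bot.grab_frame(name); cv2.imwrite('pics/'+fn+'.png',f['color'])
    np.savez('pics/'+fn+'.npz',K=f['camera_matrix'],r=f['rvec'],t=f['tvec']); return f
def ray(fn,u,v):
    d=np.load('pics/'+fn+'.npz'); R=cv2.Rodrigues(d['r'])[0]; c=-R.T@d['t'].ravel()
    return c, R.T@np.linalg.inv(d['K'])@[u,v,1]
def atz(fn,u,v,z):
    c,w=ray(fn,u,v); return c+w*(z-c[2])/w[2]
def proj(fn,p):
    d=np.load('pics/'+fn+'.npz'); return cv2.projectPoints(np.array(p,float).reshape(-1,1,3),d['r'],d['t'],d['K'],None)[0].reshape(-1,2)
def crop(fn,x,y,w,h,s,out):
    i=cv2.imread('pics/'+fn+'.png')[y:y+h,x:x+w]; cv2.imwrite('pics/'+out+'.png',cv2.resize(i,None,fx=s,fy=s,interpolation=cv2.INTER_CUBIC))
E
python3 - <<'E'
from h import *
for n in ('scene','side','wrist'):
    snap(n,n+'0'); print(n,ray(n+'0',320,240))
print(bot.get_state(),bot.pinch_z)
E
```

```text
scene (array([ 0.0880453 , -0.79669642,  0.91861346]), array([ 0.42700036,  0.65012601, -0.62868225]))
side (array([0.27604537, 0.77838651, 0.87119475]), array([ 0.32093886, -0.67210254, -0.66736919]))
wrist (array([0.09632999, 0.62058259, 0.37327697]), array([ 0.24809071, -0.05197016, -0.9674804 ]))
{'time_s': 0.15, 'joint_pos': array([ 1.21751527e+00,  4.94064205e-01,  1.34594801e+00,  9.77952362e-06,
        1.30253539e+00, -9.54891369e-02]), 'joint_vel': array([-0.00095581,  0.00078275, -0.00075916, -0.00079965, -0.00012048,
        0.0026855 ]), 'joint_efforts': array([ 7.10213362e-05, -8.82540107e+01, -3.84067190e+01, -2.95423097e-04,
        7.30007931e-03, -2.40377949e-05]), 'tcp_pos': array([0.15923546, 0.60409795, 0.23083629]), 'orientation': array([ 0.70116234,  0.09056352,  0.70131909, -0.09122036]), 'ft_force': array([-0.21975143, -0.22208879,  1.04843837]), 'wrist_torque': array([-0.06118157,  0.00287107,  0.02763059]), 'grip_width': 1.000824250043605} 0.0187
```

View pics/scene0.png

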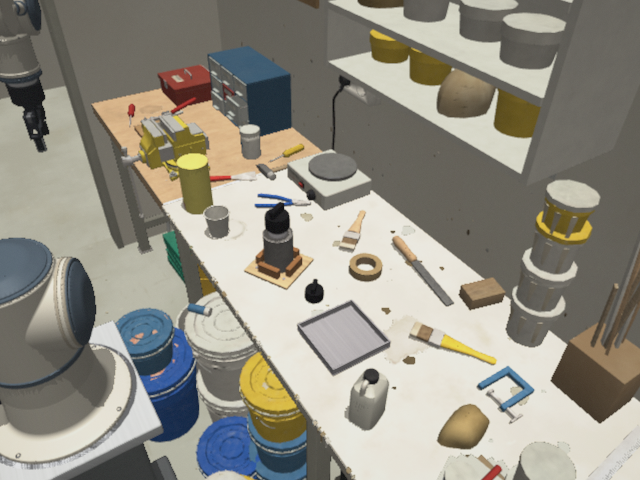

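View pics/side0.png

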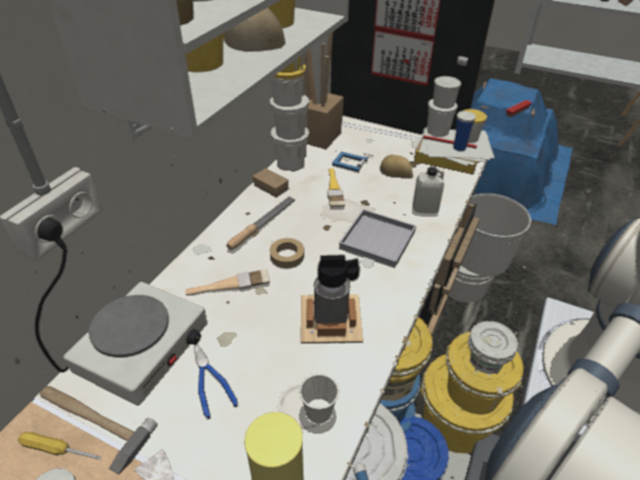

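Scene view: the tin with the larger cap is at (277,235). The small black cap loose on the bench at (314,290) is the look-alike. The tray is at (343,335), the cup at (217,220), the canister at (370,398) and the tape at (365,266). I'll enlarge the tin in both views to confirm.

Run:
```python
from h import *
crop('scene0',235,195,100,120,4,'a'); crop('side0',290,245,100,120,4,'b')
a=cv2.imread('pics/a.png');b=cv2.imread('pics/b.png'); cv2.imwrite('pics/ab.png',np.hstack([a,b]))
for u,v in ((303,335),(347,304),(389,342),(337,369)): print(atz('scene0',u,v,.022))
```

```text
[ 0.48663631 -0.12919578  0.022     ]
[ 0.62275892 -0.10251464  0.022     ]
[ 0.63493006 -0.24464766  0.022     ]
[ 0.49873722 -0.24462192  0.022     ]
```

View pics/ab.png

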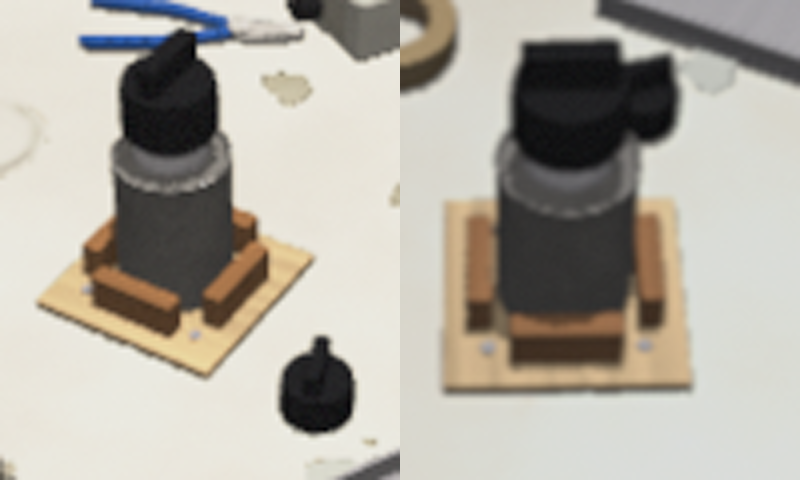

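Confirmed: the larger cap (58 mm, bar on top) is the one on the tin. The loose one on the bench at crop (317,390) is smaller.

Run:
```python
from h import *
for u,v in ((38,303),(208,376),(314,259)): print('sc board',atz('scene0',235+u/4,195+v/4,.006))
for u,v in ((443,388),(691,388),(445,200),(683,200)): print('sd board',atz('side0',290+(u-400)/4,245+v/4,.008))
for u,v in ((140,84),(188,36)): print('sc bar',atz('scene0',235+u/4,195+v/4,.187))
for u,v in ((523,42),(619,42)): print('sd bar far edge',atz('side0',290+(u-400)/4,245+v/4,.187))
# cap skirt silhouettes at plate z .165
for u in (119,217): print('sc',atz('scene0',235+u/4,195+88/4,.165))
for u in (513,630): print('sd',atz('side0',290+(u-400)/4,245+100/4,.165))
```

```text
sc board [0.47805205 0.14277912 0.006     ]
sc board [0.53660619 0.02887375 0.006     ]
sc board [0.64944342 0.08705587 0.006     ]
sd board [0.58912355 0.20896716 0.008     ]
sd board [0.47466681 0.15269334 0.008     ]
sd board [0.64792005 0.09385706 0.008     ]
sd board [0.52821357 0.03466171 0.008     ]
sc bar [0.53418604 0.09414541 0.187     ]
sc bar [0.58130346 0.12146927 0.187     ]
sd bar far edge [0.58421554 0.12888759 0.187     ]
sd bar far edge [0.54281048 0.10829545 0.187     ]
sc [0.53512783 0.12389917 0.165     ]
sc [0.58450694 0.09368715 0.165     ]
sd [0.58074034 0.14660465 0.165     ]
sd [0.53017156 0.12151032 0.165     ]
```

Run:
```python
from h import *
print(atz('scene0',197,210,0), atz('side0',275,490,0),atz('scene0',217,235,0))
b=atz('scene0',197,210,0)
for z in (.1,.15,.2,.25): print(z,proj('scene0',b+[0.02,0.02,z]))
```

```text
[0.48057587 0.45900086 0.        ] [0.49202675 0.48659401 0.        ] [0.48165366 0.3203898  0.        ]
0.1 [[196.19350957 175.72471621]]
0.15 [[193.793718 160.371579]]
0.2 [[191.28821676 144.34214345]]
0.25 [[188.66986386 127.59071728]]
```

>>> step_arm([
  [[0.0854,-0.06,0,0,0,0,0],[0.0854,-0.12,0,0,0,0,0],[0.0854,-0.15,0,0,0,0,0],[0.0854,-0.15,0,0,0,0,0]],
])

```text
time_s: 0.65
tcp_pos: [0.1596, 0.6051, 0.3837]
orientation: [0.702, 0.092, 0.701, -0.089]
ft_force: [-0.3, 0.4, -0.3]
grip_width: 1.002
```

>>> step_arm([
  [[0.0854,0,-0.026,0.037,0.17,0,0],[0.0854,0,-0.052,0.073,0.34,0,0],[0.0854,0,-0.078,0.11,0.52,0,0],[0.0854,0,-0.105,0.146,0.69,0,0],[0.0854,0,-0.131,0.183,0.86,0,0],[0.0854,0,-0.157,0.22,1.03,0,0],[0.0854,0,-0.183,0.256,1.2,0,0],[0.0854,0,-0.21,0.293,1.38,0,0],[0.0854,0,-0.236,0.33,1.55,0,0],[0.0854,0,-0.262,0.366,1.72,0,0],[0.0854,0,-0.288,0.402,1.89,0,0],[0.0854,0,-0.314,0.44,2.06,0,0],[0.0854,0,-0.34,0.476,2.24,0,0],[0.0854,0,-0.366,0.512,2.41,0,0],[0.0854,0,-0.366,0.512,2.41,0,0],[0.0854,0.04,-0.366,0.512,2.41,0,0],[0.0854,0.08,-0.366,0.512,2.41,0,0],[0.0854,0.08,-0.366,0.512,2.41,0,0],[0.0854,0.08,-0.366,0.512,2.41,0,0]],
])

```text
time_s: 3.02
tcp_pos: [0.5613, 0.1203, 0.3024]
orientation: [0.166, 0.688, 0.166, -0.687]
ft_force: [0.4, 0.0, 0.6]
grip_width: 1.001
```

Run:
```python
from h import *
f=snap('wrist','w1'); s=bot.get_state(); print(s['tcp_pos'],s['joint_pos'],s['ft_force'])
from scipy.spatial.transform import Rotation as Ro
print(Ro.from_quat(s['orientation'],scalar_first=True).as_matrix())
crop('w1',160,60,400,300,2,'w1c')
print(proj('w1',[[.561,.119,.187]]))
```

```text
[0.56167758 0.12027056 0.30290266] [1.06961329e-01 3.58958038e-01 1.37051926e+00 6.02377982e-05
 1.40999273e+00 1.20327552e+00] [-0.43299261 -1.1223365   0.3447714 ]
[[ 2.10414099e-03  4.56868584e-01 -8.89531713e-01]
 [ 2.85726384e-04 -8.89533921e-01 -4.56869042e-01]
 [-9.99997745e-01  7.07154199e-04 -2.00224419e-03]]
[[314.87813687 240.77349781]]
```

View pics/w1.png

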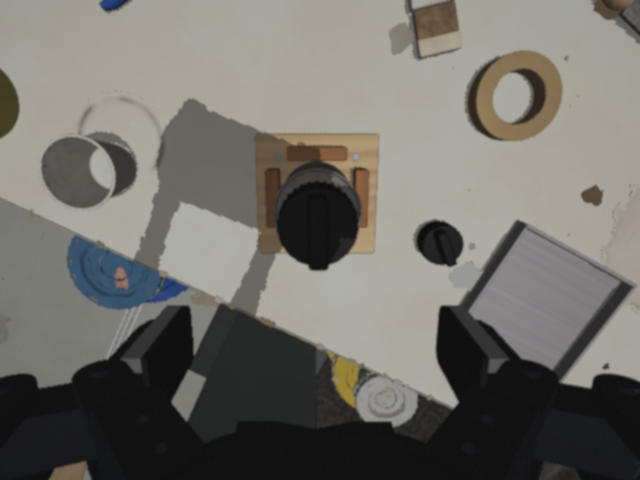

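Run:
```python
from h import *
i=cv2.imread('pics/w1.png')[160:285,260:380]; i=cv2.convertScaleAbs(cv2.LUT(i,np.array([255*(k/255)**.45 for k in range(256)],np.uint8)))
i=cv2.resize(i,None,fx=4.6,fy=4.6,interpolation=cv2.INTER_CUBIC); cv2.imwrite('pics/w1c.png',i)
yaw=np.radians(27); c=np.array([.561,.119]); x=np.array([np.cos(yaw),np.sin(yaw)])
for z in (.165,.187): print(z,proj('w1',[[*(c+s*x),z] for s in(-.025,.0,.025)]).round(1).tolist())
for u,v in ((256,134),(379,134),(257,254),(375,254)): print(atz('w1',u,v,.008))
```

```text
0.165 [[314.7, 266.5], [314.8, 232.9], [314.9, 197.8]]
0.187 [[314.8, 276.8], [314.9, 240.8], [315.0, 203.0]]
[0.59354496 0.20407167 0.008     ]
[0.65174001 0.090505   0.008     ]
[0.47634133 0.14818916 0.008     ]
[0.53661709 0.03054131 0.008     ]
```

View pics/w1c.png

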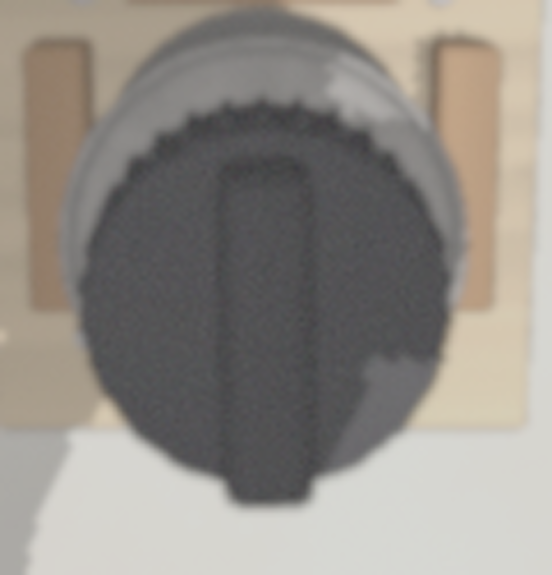

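Wrist view: the bar's top runs from about (318,200) to (318.6,269). It is aligned with the tool and its centre is at about (0.565, 0.118). The board centre agrees at (0.5645, 0.118). The cup is at (85,170), the tape at (515,95) and the tray at (550,300). Next I descend with the correction.

>>> step_arm([
  [[0.0854,0,0.0033,-0.0022,0,0,0],[0.0854,0.04,0.0033,-0.0022,0,0,0],[0.0854,0.08,0.0033,-0.0022,0,0,0],[0.0854,0.105,0.0033,-0.0022,0,0,0],[0.0854,0.105,0.0033,-0.0022,0,0,0],[0.0854,0.105,0.0033,-0.0022,0,0,0],[0.0854,0.105,0.0033,-0.0022,0,0,0]],
])

```text
time_s: 3.95
tcp_pos: [0.5654, 0.1181, 0.1977]
orientation: [0.166, 0.688, 0.166, -0.687]
ft_force: [0.8, -0.2, -0.4]
grip_width: 0.999
```

Run:
```python
from h import *
s=bot.get_state(); print(s['tcp_pos'],s['ft_force'])
for n in('scene','side'):
    snap(n,n+'1')
crop('scene1',225,140,110,110,3.6,'a'); crop('side1',280,185,110,110,3.6,'b')
a=cv2.imread('pics/a.png');b=cv2.imread('pics/b.png'); cv2.imwrite('pics/ab1.png',np.hstack([a,b]))
```

```text
[0.56538917 0.11806369 0.19773231] [ 0.8102512  -0.24934692 -0.36143619]
```

View pics/ab1.png

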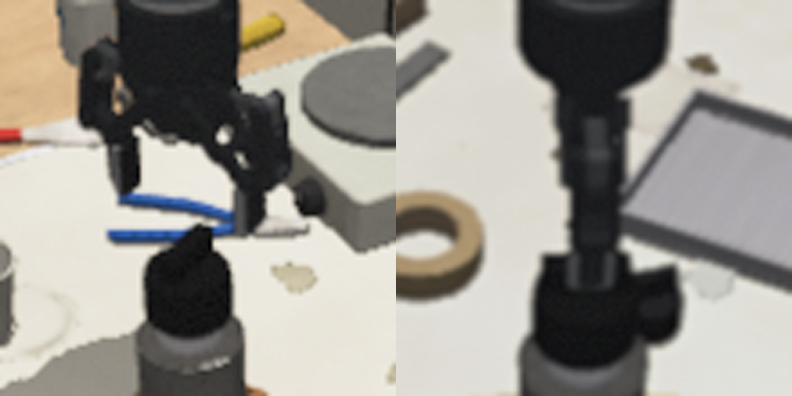

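The fingers straddle the bar in both views (scene crop about (180,225), side crop about (592,250)). I go down to about z 0.169 and close.

>>> step_arm([
  [[0.0854,0.015,0,0,0,0,0],[0.0854,0.029,0,0,0,0,0],[0.0854,0.029,0,0,0,0,0],[0.0854,0.029,0,0,0,0,0],[0.03,0.029,0,0,0,0,0],[0.03,0.029,0,0,0,0,0],[0.03,0.029,0,0,0,0,0],[0.03,0.029,0,0,0,0,0],[0.0,0.029,0,0,0,0,0],[0.0,0.029,0,0,0,0,0],[0.0,0.029,0,0,0,0,0],[0.0,0.029,0,0,0,0,0],[0.0,0.029,0,0,0,0,0],[0.0,0.029,0,0,0,0,0]],
])

```text
time_s: 5.8
tcp_pos: [0.5646, 0.1181, 0.1675]
orientation: [0.166, 0.687, 0.166, -0.687]
ft_force: [-0.9, -0.3, 5.6]
grip_width: 0.148
```

Gripped (opening ≈ bar thickness), and already lightly in contact. Now I press in small steps.

>>> step_arm([
  [[0.0,0.001,0,0,0,0,0],[0.0,0.001,0,0,0,0,0],[0.0,0.002,0,0,0,0,0],[0.0,0.002,0,0,0,0,0],[0.0,0.002,0,0,0,0,0]],
])

```text
time_s: 6.42
tcp_pos: [0.5646, 0.118, 0.1656]
orientation: [0.166, 0.687, 0.166, -0.687]
ft_force: [-3.0, 0.9, 7.5]
grip_width: 0.148
```

>>> step_arm([
  [[0.0,0.001,0,0,0,0,0],[0.0,0.001,0,0,0,0,0],[0.0,0.002,0,0,0,0,0],[0.0,0.002,0,0,0,0,0],[0.0,0.002,0,0,0,0,0]],
])

```text
time_s: 7.05
tcp_pos: [0.5646, 0.118, 0.1637]
orientation: [0.166, 0.687, 0.166, -0.687]
ft_force: [-2.6, 0.3, 8.1]
grip_width: 0.15
```

>>> step_arm([
  [[0.0,0.0003,0,0,0,0,0],[0.0,0.0006,0,0,0,0,0],[0.0,0.0006,0,0,0,0,0]],
])

```text
time_s: 7.42
tcp_pos: [0.5646, 0.1181, 0.1631]
orientation: [0.166, 0.687, 0.166, -0.687]
ft_force: [-3.0, 0.2, 7.8]
grip_width: 0.151
```

>>> step_arm([
  [[0.0,0.0003,0,0,0,0,0],[0.0,0.0006,0,0,0,0,0],[0.0,0.0006,0,0,0,0,0]],
])

```text
time_s: 7.8
tcp_pos: [0.5646, 0.118, 0.1625]
orientation: [0.166, 0.687, 0.166, -0.687]
ft_force: [-2.7, 0.6, 8.2]
grip_width: 0.15
```

>>> step_arm([
  [[0.0,0.0003,0,0,0,0,0],[0.0,0.0006,0,0,0,0,0],[0.0,0.0006,0,0,0,0,0]],
])

```text
time_s: 8.18
tcp_pos: [0.5646, 0.118, 0.1619]
orientation: [0.166, 0.688, 0.166, -0.687]
ft_force: [-3.9, 1.1, 9.1]
grip_width: 0.15
```

>>> step_arm([
  [[0.0,0.0003,0,0,0,0,0],[0.0,0.0006,0,0,0,0,0],[0.0,0.0006,0,0,0,0,0]],
])

```text
time_s: 8.55
tcp_pos: [0.5646, 0.118, 0.1613]
orientation: [0.166, 0.687, 0.166, -0.687]
ft_force: [-2.0, 0.8, 9.7]
grip_width: 0.15
```

>>> step_arm([
  [[0.0,0.0003,0,0,0,0,0],[0.0,0.0006,0,0,0,0,0],[0.0,0.0006,0,0,0,0,0]],
])

```text
time_s: 8.93
tcp_pos: [0.5646, 0.118, 0.1608]
orientation: [0.166, 0.688, 0.166, -0.687]
ft_force: [-3.2, -0.4, 8.9]
grip_width: 0.146
```

>>> step_arm([
  [[0.0,0.0003,0,0,0,0,0],[0.0,0.0006,0,0,0,0,0],[0.0,0.0006,0,0,0,0,0]],
])

```text
time_s: 9.3
tcp_pos: [0.5646, 0.118, 0.1602]
orientation: [0.166, 0.688, 0.166, -0.687]
ft_force: [-3.1, -0.2, 10.2]
grip_width: 0.149
```

>>> step_arm([
  [[0.0,0.0003,0,0,0,0,0],[0.0,0.0006,0,0,0,0,0],[0.0,0.0006,0,0,0,0,0]],
])

```text
time_s: 9.68
tcp_pos: [0.5646, 0.118, 0.1596]
orientation: [0.166, 0.688, 0.166, -0.687]
ft_force: [-2.8, 0.9, 10.8]
grip_width: 0.149
```

>>> step_arm([
  [[0.0,0.0003,0,0,0,0,0],[0.0,0.0006,0,0,0,0,0],[0.0,0.0006,0,0,0,0,0]],
])

```text
time_s: 10.05
tcp_pos: [0.5646, 0.1181, 0.159]
orientation: [0.166, 0.688, 0.166, -0.687]
ft_force: [-3.4, -0.4, 9.8]
grip_width: 0.144
```

>>> step_arm([
  [[0.0,0.0003,0,0,0,0,0],[0.0,0.0006,0,0,0,0,0],[0.0,0.0006,0,0,0,0,0]],
])

```text
time_s: 10.42
tcp_pos: [0.5646, 0.118, 0.1584]
orientation: [0.166, 0.687, 0.166, -0.687]
ft_force: [-3.4, -0.3, 11.0]
grip_width: 0.146
```

>>> step_arm([
  [[0.0,0.0003,0,0,0,0,0],[0.0,0.0006,0,0,0,0,0],[0.0,0.0006,0,0,0,0,0]],
])

```text
time_s: 10.8
tcp_pos: [0.5646, 0.118, 0.1578]
orientation: [0.166, 0.688, 0.166, -0.687]
ft_force: [-3.7, -0.1, 11.1]
grip_width: 0.146
```

>>> step_arm([
  [[0.0,0.0003,0,0,0,0,0],[0.0,0.0006,0,0,0,0,0],[0.0,0.0006,0,0,0,0,0]],
])

```text
time_s: 11.18
tcp_pos: [0.5646, 0.1181, 0.1574]
orientation: [0.166, 0.688, 0.166, -0.687]
ft_force: [-5.3, 0.3, 13.7]
grip_width: 0.148
```

>>> step_arm([
  [[0.0,0.0003,0,0,0,0,0],[0.0,0.0003,0,0,0,0,0],[0.0,0.0003,0,0,0,0,0]],
])

```text
time_s: 11.55
tcp_pos: [0.5647, 0.1181, 0.1574]
orientation: [0.166, 0.688, 0.166, -0.687]
ft_force: [-6.1, -0.2, 18.6]
grip_width: 0.15
```

Hard stop felt at about 13 N. A touch more force, then I start the turn.

>>> step_arm([
  [[0.0,0.0002,0,0,0,0,0],[0.0,0.0002,0,0,0,0,0],[0.0,0.0002,0,0,-0.08,0,0],[0.0,0.0002,0,0,-0.16,0,0],[0.0,0.0002,0,0,-0.24,0,0],[0.0,0.0002,0,0,-0.24,0,0]],
])

```text
time_s: 12.3
tcp_pos: [0.5655, 0.1181, 0.1574]
orientation: [0.248, 0.663, 0.247, -0.662]
ft_force: [-1.5, -0.2, 16.5]
grip_width: 0.149
```

Run:
```python
from h import *
s=bot.get_state(); print(s['ft_force'],s['wrist_torque'],s['tcp_pos'],s['orientation'],s['joint_pos'])
```

```text
[-1.45607445 -0.237256   16.54773555] [0.05679631 0.3825177  0.05560153] [0.56545691 0.11810119 0.15740398] [ 0.24771194  0.66324446  0.24727457 -0.66151407] [1.02529771e-01 5.08177242e-01 1.55383797e+00 2.14460997e-05
 1.07705341e+00 9.58155393e-01]
```

>>> step_arm([
  [[0.0,0.0003,0,0,0,0,0],[0.0,0.0003,0,0,-0.1,0,0],[0.0,0.0003,0,0,-0.2,0,0],[0.0,0.0003,0,0,-0.3,0,0],[0.0,0.0003,0,0,-0.3,0,0]],
])

```text
time_s: 12.92
tcp_pos: [0.5659, 0.1182, 0.1574]
orientation: [0.344, 0.619, 0.343, -0.617]
ft_force: [-0.8, -0.3, 19.3]
grip_width: 0.146
```

>>> step_arm([
  [[0.0,0.0001,0,0,-0.1,0,0],[0.0,0.0001,0,0,-0.2,0,0],[0.0,0.0001,0,0,-0.3,0,0],[0.0,0.0001,0,0,-0.4,0,0],[0.0,0.0001,0,0,-0.4,0,0]],
])

```text
time_s: 13.55
tcp_pos: [0.5662, 0.1182, 0.1574]
orientation: [0.46, 0.539, 0.459, -0.536]
ft_force: [-0.0, 1.1, 19.5]
grip_width: 0.147
```

>>> step_arm([
  [[0.0,0.0001,0,0,-0.1,0,0],[0.0,0.0001,0,0,-0.2,0,0],[0.0,0.0001,0,0,-0.3,0,0],[0.0,0.0001,0,0,-0.4,0,0],[0.0,0.0001,0,0,-0.5,0,0],[0.0,0.0001,0,0,-0.6,0,0],[0.0,0.0001,0,0,-0.68,0,0],[0.0,0.0001,0,0,-0.68,0,0]],
])

```text
time_s: 14.55
tcp_pos: [0.5663, 0.1183, 0.1574]
orientation: [0.614, 0.354, 0.611, -0.352]
ft_force: [0.8, 2.1, 19.4]
grip_width: 0.149
```

Run:
```python
from h import *
s=bot.get_state(); print(s['ft_force'],s['wrist_torque'],s['joint_pos'])
snap('scene','scene2');crop('scene2',225,140,110,110,4,'s2')
```

```text
[ 0.75074936  2.07445316 19.43432614] [ 0.3261666  -0.08762417  0.0511369 ] [ 1.02600999e-01  5.08511868e-01  1.55324674e+00  3.03843738e-04
  1.07532090e+00 -4.21900294e-01]
```

View pics/s2.png

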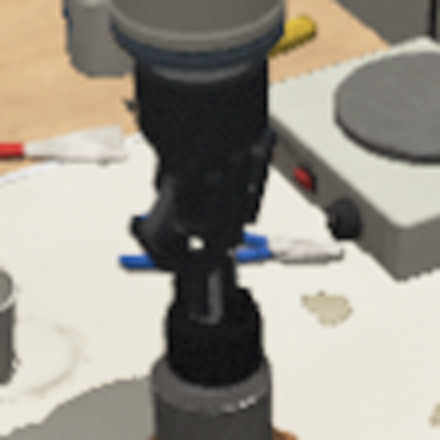

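The cap has been held down and turned 93° without jamming. I lift slowly, checking for any pull.

>>> step_arm([
  [[0.0,-0.003,0,0,0,0,0],[0.0,-0.006,0,0,0,0,0],[0.0,-0.009,0,0,0,0,0],[0.0,-0.012,0,0,0,0,0],[0.0,-0.014,0,0,0,0,0]],
])

```text
time_s: 15.22
tcp_pos: [0.5659, 0.1182, 0.1705]
orientation: [0.613, 0.354, 0.611, -0.353]
ft_force: [3.4, 0.6, 4.8]
grip_width: 0.146
```

>>> step_arm([
  [[0.0,-0.003,0,0,0,0,0],[0.0,-0.006,0,0,0,0,0],[0.0,-0.009,0,0,0,0,0],[0.0,-0.012,0,0,0,0,0],[0.0,-0.015,0,0,0,0,0],[0.0,-0.015,0,0,0,0,0]],
])

```text
time_s: 15.98
tcp_pos: [0.5643, 0.1179, 0.1846]
orientation: [0.612, 0.354, 0.612, -0.354]
ft_force: [0.4, -0.1, -0.1]
grip_width: 0.153
```

The cap is free (force about 0). I lift it clear and refine the tray position.

>>> step_arm([
  [[0.0,-0.03,0,0,0,0,0],[0.0,-0.06,0,0,0,0,0],[0.0,-0.09,0,0,0,0,0],[0.0,-0.11,0,0,0,0,0],[0.0,-0.11,0,0,0,0,0]],
])

```text
time_s: 16.6
tcp_pos: [0.565, 0.118, 0.2957]
orientation: [0.613, 0.354, 0.612, -0.353]
ft_force: [1.0, 0.5, -1.6]
grip_width: 0.144
```

Run:
```python
from h import *
P=[]
for u,v in ((303,335),(347,304),(389,342),(337,369)): P.append(atz('scene0',u,v,.015))
print(np.mean(P,0))
P=[atz('side0',u,v,.015) for u,v in((341,240),(370,212),(415,230),(384,262))]
print(np.round(P,3),np.mean(P,0))
print('canister',atz('scene0',368,422,0),atz('side0',427,213,0))
from scipy.spatial.transform import Rotation as Ro
s=bot.get_state(); print(s['tcp_pos'],s['ft_force'],s['joint_pos']);print(Ro.from_quat(s['orientation'],scalar_first=True).as_matrix())
```

```text
[ 0.56445623 -0.17543227  0.015     ]
[[ 0.641 -0.107  0.015]
 [ 0.618 -0.243  0.015]
 [ 0.487 -0.227  0.015]
 [ 0.517 -0.081  0.015]] [ 0.56572218 -0.16463233  0.015     ]
canister [ 0.4892902  -0.36728868  0.        ] [ 4.83950107e-01 -3.26453540e-01 -1.11022302e-16]
[0.56498776 0.11802419 0.29565501] [ 1.04319973  0.54074125 -1.59726167] [ 1.02494961e-01  3.68678480e-01  1.37521072e+00 -6.86291376e-06
  1.39569962e+00 -4.20501471e-01]
[[ 1.99401001e-03  8.66324004e-01  4.99478472e-01]
 [ 1.98301038e-04  4.99479113e-01 -8.66325907e-01]
 [-9.99997992e-01  1.82650963e-03  8.24173402e-04]]
```

>>> step_arm([
  [[0.0,0,-0.02,0.034,0,0,0],[0.0,0,-0.04,0.068,0,0,0],[0.0,0,-0.06,0.102,0,0,0],[0.0,0,-0.08,0.137,0,0,0],[0.0,0,-0.1,0.171,0,0,0],[0.0,0,-0.12,0.205,0,0,0],[0.0,0,-0.145,0.247,0,0,0],[0.0,0.03,-0.145,0.247,0,0,0],[0.0,0.08,-0.145,0.247,0,0,0],[0.0,0.12,-0.145,0.247,0,0,0],[0.0,0.12,-0.145,0.247,0,0,0],[0.0,0.12,-0.145,0.247,0,0,0]],
])

```text
time_s: 18.1
tcp_pos: [0.5628, -0.1686, 0.1756]
orientation: [0.613, 0.354, 0.612, -0.354]
ft_force: [0.4, -0.5, -0.3]
grip_width: 0.146
```

Run:
```python
from h import *
s=bot.get_state(); print(s['tcp_pos'],s['ft_force'])
snap('scene','scene3');snap('wrist','w3');
crop('scene3',270,200,130,150,3.2,'s3')
a=cv2.imread('pics/s3.png'); b=cv2.resize(cv2.imread('pics/w3.png'),(384,288)); b=cv2.copyMakeBorder(b,0,480-288,0,0,cv2.BORDER_CONSTANT)
cv2.imwrite('pics/s3w3.png',np.hstack([a,b]))
```

```text
[ 0.56277268 -0.16856047  0.17559246] [ 0.40141939 -0.50709317 -0.27619447]
```

View pics/s3w3.png

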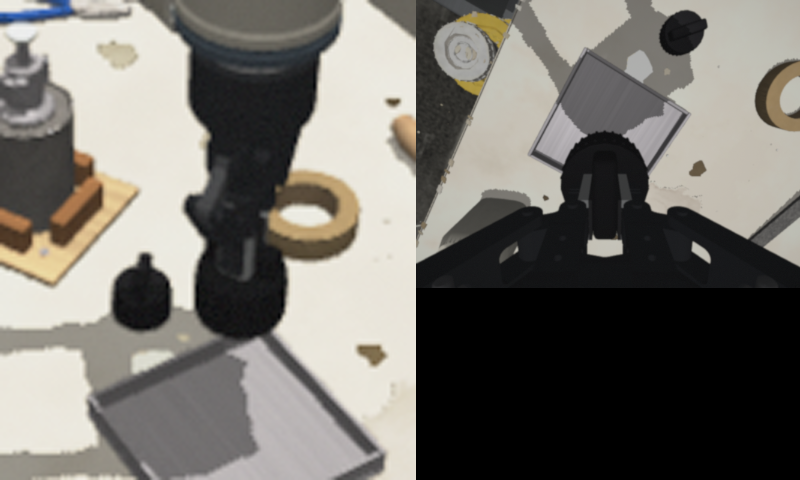

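The cap is held upright under the fingers. The neck is bare at scene crop (25,60), and the cap is at crop (240,295). Tray corners in the wrist tile are at (585,48), (530,154) and (690,113).

Run:
```python
from h import *
P=[atz('w3',(u-416)*5/3,v*5/3,.022) for u,v in((585,48),(530,154),(690,113))]
print(np.round(P,3),'centre',(P[1]+P[2])/2,[np.linalg.norm(P[0]-P[k]) for k in(1,2)])
print(proj('w3',[[.5628,-.1686,.022]])*.6+[416,0])
```

```text
[[ 0.495 -0.093  0.022]
 [ 0.494 -0.238  0.022]
 [ 0.641 -0.094  0.022]] centre [ 0.56756962 -0.1656372   0.022     ] [np.float64(0.14511758793124951), np.float64(0.1460283554192197)]
[[603.73801881 134.09947391]]
```

The tray centre is about (0.567, -0.166), and I'm 5 mm off with about 40 mm of margin. I go down; floor contact is expected near TCP z 0.0435.

>>> step_arm([
  [[0.0,0.03,0.005,-0.001,0,0,0],[0.0,0.06,0.005,-0.001,0,0,0],[0.0,0.09,0.005,-0.001,0,0,0],[0.0,0.11,0.005,-0.001,0,0,0],[0.0,0.12,0.005,-0.001,0,0,0],[0.0,0.125,0.005,-0.001,0,0,0],[0.0,0.127,0.005,-0.001,0,0,0],[0.0,0.127,0.005,-0.001,0,0,0],[0.0,0.127,0.005,-0.001,0,0,0]],
])

```text
time_s: 19.32
tcp_pos: [0.5664, -0.1652, 0.0482]
orientation: [0.613, 0.354, 0.612, -0.354]
ft_force: [0.4, 0.6, -0.2]
grip_width: 0.147
```

>>> step_arm([
  [[0.0,0.001,0,0,0,0,0],[0.0,0.002,0,0,0,0,0],[0.0,0.003,0,0,0,0,0],[0.0,0.003,0,0,0,0,0]],
])

```text
time_s: 19.82
tcp_pos: [0.5661, -0.165, 0.0446]
orientation: [0.612, 0.354, 0.612, -0.354]
ft_force: [-0.5, 0.1, -0.8]
grip_width: 0.15
```

>>> step_arm([
  [[0.0,0.0005,0,0,0,0,0],[0.0,0.001,0,0,0,0,0],[0.0,0.001,0,0,0,0,0]],
])

```text
time_s: 20.2
tcp_pos: [0.5662, -0.1651, 0.0437]
orientation: [0.612, 0.354, 0.612, -0.354]
ft_force: [-0.2, 0.1, -0.8]
grip_width: 0.143
```

>>> step_arm([
  [[0.0,0.0005,0,0,0,0,0],[0.0,0.001,0,0,0,0,0],[0.0,0.001,0,0,0,0,0]],
])

```text
time_s: 20.58
tcp_pos: [0.5661, -0.1651, 0.0435]
orientation: [0.612, 0.354, 0.612, -0.354]
ft_force: [-4.4, 0.2, 16.4]
grip_width: 0.147
```

Floor contact at 0.0435, as predicted. I ease off, then open and retreat.

>>> step_arm([
  [[0.0,-0.0007,0,0,0,0,0],[0.0,-0.0007,0,0,0,0,0],[0.03,-0.0007,0,0,0,0,0],[0.03,-0.0007,0,0,0,0,0],[0.03,-0.0007,0,0,0,0,0],[0.05,-0.0007,0,0,0,0,0],[0.05,-0.0007,0,0,0,0,0],[0.05,-0.0007,0,0,0,0,0]],
])

```text
time_s: 21.58
tcp_pos: [0.5662, -0.1651, 0.0434]
orientation: [0.612, 0.354, 0.612, -0.354]
ft_force: [0.0, 0.2, 0.6]
grip_width: 0.579
```

>>> step_arm([
  [[0.05,-0.01,0,0,0,0,0],[0.05,-0.03,0,0,0,0,0],[0.05,-0.06,0,0,0,0,0],[0.05,-0.1,0,0,0,0,0],[0.05,-0.15,0,0,0,0,0],[0.05,-0.2,0,0,0,0,0],[0.05,-0.2,0,0,0,0,0],[0.05,-0.2,0,0,0,0,0]],
])

```text
time_s: 22.58
tcp_pos: [0.5659, -0.165, 0.2435]
orientation: [0.612, 0.354, 0.612, -0.354]
ft_force: [-0.6, 0.5, -0.9]
grip_width: 0.584
```

Run:
```python
from h import *
s=bot.get_state(); print(s['tcp_pos'],s['ft_force'],s['grip_width'])
snap('scene','scene4');snap('side','side4')
crop('scene4',190,190,220,240,2,'a'); crop('side4',240,160,200,240,2,'b')
cv2.imwrite('pics/fin.png',np.hstack([cv2.imread('pics/a.png')[:, :400],cv2.imread('pics/b.png')]))
```

```text
[ 0.56585037 -0.16495495  0.24352762] [-0.59168049  0.45509928 -0.89342542] 0.5839553653451781
```

View pics/fin.png

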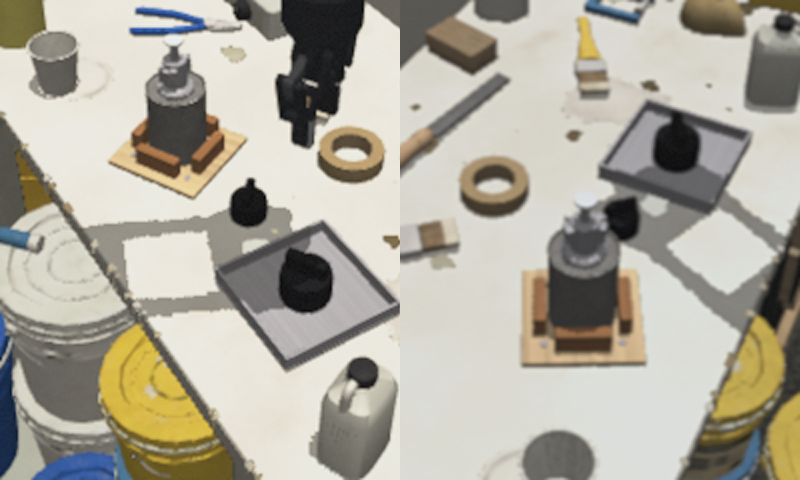

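The cap sits flat in the middle of the tray with its bar up: scene crop (305,280), side crop (676,145). The neck is bare, the cup, canister and tape are unmoved, and the gripper is clear.

```bash
python3 -c "
from cell import bot
print(bot.finish_job())"
```

```text
the job is handed in; nothing more can be done
None
```

The solvent tin is open. The larger cap now lies flat, grip bar up, near the centre of the steel tray, and I handed the job in at about 23 s of the 56 s allowed.

- **Opening:** I pressed the cap down until it met the hard stop at about 13 N. I then held it at 16.5–19.5 N while turning it 93° anticlockwise; the start of the turn dipped to 16.5 N, below the advised 18 N, and I corrected it. The cap did not jam, and it lifted off with almost no pull.
- **Setting down:** The last 1 mm step onto the tray floor briefly read about 16 N, firmer than I intended. I eased off before opening the fingers.
- **Last checks:** The final scene and side pictures show the cap flat in the tray and the neck bare. By eye, the cup, canister and tape roll are where they were, though I did not measure their positions. The small look-alike cap was not touched, and the gripper is clear at 0.24 m above the bench. The scene and side views disagreed by about 1 cm on the tray's position; the wrist view settled it. No check failed.

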